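Clear the printer's outlet: slide the recording box up to the laptop

TASK

The trace is about to be printed and the grey recording box is standing in front of the printer's paper outlet. Push it along the table, never lifting it, until its side is flat against the left side of the laptop and its socket face is level with the laptop's front edge. Bring it up gently, keep the robot off the laptop, and leave everything else standing where it is.

Things in the scene. Friction and masses are not known exactly. Their poses are not given: they have to be found in the camera images.
- recorder: the recording box, a grey plastic instrument case: 132 mm deep (its x), 104 mm wide (its y), 38 mm high, 0.3 to 0.65 kg, loose on the table on a rubber foot (friction about 0.5 to 0.7). Origin: centre of its underside, z up. Its front (its -x face, a black panel with four round sockets in a row) looks roughly towards the robot, turned up to 35 degrees; its right side (its -y face, plain) is the one that goes against the laptop
- recorder_front_right (a point): lower front right corner of the recording box, where its socket face and its right side meet; axes as the box
- recorder_back_right (a point): lower back right corner of the recording box, 132 mm behind the front right corner; axes as the box
- laptop: the open laptop, does not move: grey base 220 mm deep (its x), 290 mm wide (its y), top 30 mm above the table, with plain upright sides; the screen stands along the back edge, leaning back 20 degrees, its top 215 mm above the table and 65 mm behind the base's back edge. Origin: centre of the base's underside; x points from its front edge (towards the robot) to its back edge, y to its left, z up. It may be turned up to 9 degrees
- laptop_front_left (a point): lower front left corner of the laptop base, at table height; axes as the laptop, so the left side runs from here along +x for 220 mm and the free table lies on its +y side. The box's front right corner belongs here
- printer_outlet (a point): middle of the paper outlet, a 236 mm wide slot 21 mm above the table in the front (-x) face of the black compact printer. The printer does not move: 322 mm wide (its y), 185 mm deep (its x), 64 mm high, with a sloping paper feeder on its back half up to 190 mm above the table. Axes as the printer: x points from this face into the printer, y along it to the left
- tumbler: an empty straight-sided glass, 68 mm across and 95 mm high, beside the laptop's back left corner. Origin: centre of its underside, z up
- adapter: a black power adapter, 48 x 105 x 31 mm high, lying left of the recording box. Origin: centre of its underside
- electrode_tub: a small white screw-top jar, 60 mm across and 55 mm high. Origin: centre of its underside
- tape_roll: a roll of paper tape lying flat, 68 mm across and 25 mm high. Origin: centre of its underside
- gel_bottle: a white bottle, 48 mm across and 150 mm high, right of the laptop. Origin: centre of its underside
- mouse: a black computer mouse, 100 x 60 x 33 mm high, right of the laptop. Origin: centre of its underside
- marker: a marker pen, 135 mm long and 14 mm thick, lying in front of the laptop. Origin: centre of its underside
Not all that is in view belongs to the job. Leave any pink look-alike of the recorder alone.

How it is judged:
By the outcome, as a careful person would: the job done as asked, in the order asked, and still so for the second after the job is handed in, with the robot touching nothing.
It also fails if it takes over 69 s, if anything falls off the work surface, if the arm or the gripper's body presses on something with over 40 N, if the wrist force passes 120 N, or if a joint passes its speed limit or range.

ROBOT

A 6-joint arm with a two-finger parallel gripper is mounted at the origin on the work surface. World frame = base frame: x ahead of the robot, y to its left, z up, the work surface at z = 0. Lengths are in m, angles in rad, forces in N, time in s.
With the tool pointing down it reaches from about 0.325 to 0.75 m from the base axis. Payload 7.6 kg.
Tool frame: the origin (TCP) lies at the centre of the arm's flange, where the gripper is bolted on; the fingertips stand 173 mm ahead of it and the grasp point (between the pads) lies 155 mm ahead of it; z points along the fingers, y is the line along which they close (so a half turn about z gives the same grasp; the last joint's range is limited). The gripper opens to 85 mm and grips with 20 to 120 N. Pads are 22 mm wide; open, the fingers measure 114 mm over their backs; the gripper's body (76 mm by 85 mm) begins 54 mm behind the grasp point. The pads swing forward as they close: fully open they stand 13 mm farther back than shut.
Start: joints at [1.14, 0.052, 1.401, -0, 1.689, -0.07], TCP at [0.185, 0.491, 0.405] pointing down, gripper open.
Joint ranges: [-2.9, 2.9], [-0.91, 2.17], [0.12, 2.37], [-1.06, 4.2], [0.26, 2.73], [-2.93, 2.93]. Speed limits (rad/s): [2.57, 2.57, 3.01, 3.14, 3.14, 3.14].

INTERFACE

Orientations are given as a unit quaternion [x, y, z, w].
In Python, from station import * gives the robot as it stands.
- The arm moves only by the tool step_arm, never from a script. Its arguments are lists of equal length, an entry for each row: "delta_pos": the shift along the tool's x, y, z in cm, a list of three; "turn": the turn, a rotation vector about the tool's x, y, z in degrees, a list of three; "grip": the closure, from -1 (fully open) to 1 (shut). In form: {"delta_pos": [[tx, ty, tz], ...], "turn": [[wx, wy, wz], ...], "grip": [grip, ...]}. A call has 1 to 5 rows; each row shifts and turns the commanded pose from where the row before left it, along the tool's axes as they then stand; what a row does not reach is not made up. A row lasts 1/12 s, in which the tool goes at most 41.7 mm and 7.16 degrees, less where a joint would pass 70% of its speed; a pose out of reach is approached as far as the arm can. A call with a gripper value outside its range is refused whole. The fingers move at their own pace and stop on an object; the grip force is fixed at half the most. Time passes only in rows, so rows that do not move let the fingers close. It gives the time, the measured TCP pose, the force, the opening and the grip force at its end, in the units of the state.
- get_obs(): the state, without advancing time (a new reading comes with each control period).
- snapshot(name): name is "scene" or "top"; returns a dict with "image" (480x640x3 uint8, blue, green, red), "z_map" (480x640 float32, m along the optical axis (not along the pixel's ray), 0 where there is no reading), "camera_matrix" (3x3 intrinsics, pixels), "R" (3x3) and "t" (3): a world point X has camera coordinates R X + t. Camera axes: x right, y down, z forward; pixel columns grow to the right and rows downward; lengths in m; the calibration is good to about 2 mm. A picture is of the moment at which its call begins.
- job_done(): hands the job in; it is judged then, once.
The state is a dict: "time": time; "joint_positions": joint angles; "joint_velocities": joint speeds; "joint_torque": joint torques, N m; "ee_pos": TCP position; "tcp_rot": TCP orientation; "ft_force": force on the tool from outside, world axes, zero at the start; "moment": the same for the moment, N m; "opening": finger opening in m; "finger_force": force on a finger pad.
Only numpy, scipy, OpenCV 4.12 (cv2) and the standard library are available. Lean on these libraries where they do the work, as an engineer would, in place of code of your own. Each camera call takes 0.05 s, during which the arm holds its last target. There are 200 camera calls.

## Working session

There is one attempt and no reset: what is moved stays moved. The work goes in short steps, Python scripts to look and compute and a tool call to move; the robot and the scene stay as the last step left them, time stands still between calls to the robot, and variables do not carry over. Pictures are saved under pics/ and viewed, at most 10 in all, crops included, and the job is handed in when it is done.

Besides the shell and the picture viewer there is one more tool, called after "Emit:" as name(argument=value, ...) on one line, values as JSON. step_arm: Moves the arm, as the interface text tells. Its arguments: {"type":"object","properties":{"delta_pos":{"type":"array","items":{"type":"array","items":{"type":"number"}}},"turn":{"type":"array","items":{"type":"array","items":{"type":"number"}}},"grip":{"type":"array","items":{"type":"number"}}},"required":["delta_pos","turn","grip"]}

```bash
mkdir -p pics
cat > h.py <<'E'
from station import *
import numpy as np, cv2
def snap(n):
    s=snapshot(n); return s
def ray(s,u,v,z):
    K=s["camera_matrix"];R=np.array(s["R"]);t=np.array(s["t"])
    d=R.T@np.linalg.solve(K,[u,v,1.]);c=-R.T@t
    return c+d*(z-c[2])/d[2]
def cloud(s):
    K=s["camera_matrix"];R=np.array(s["R"]);t=np.array(s["t"]);Z=s["z_map"]
    v,u=np.mgrid[0:480,0:640]
    P=np.stack([(u-K[0,2])/K[0,0]*Z,(v-K[1,2])/K[1,1]*Z,Z],-1)
    return (P-t)@R
E
python3 - <<'E'
from h import *
for n in("scene","top"):
    s=snap(n);cv2.imwrite(f"pics/{n}0.png",s["image"]);np.savez(f"{n}0.npz",**s)
    print(n,-np.array(s["R"]).T@s["t"],s["R"][2])
o=get_obs();print(o)
E
```

```text
scene [ 1.15775298 -0.65244679  0.93322061] [-0.51810841  0.50010812 -0.69386998]
top [ 0.31405403 -0.01482775  1.52566406] [ 0.11278094 -0.00951528 -0.99357432]
{'time': 0.1, 'joint_positions': array([ 1.13969573e+00,  5.27654485e-02,  1.40160991e+00,  3.47697922e-06,
        1.68863498e+00, -7.03179966e-02]), 'joint_velocities': array([-0.00038277, -0.00070443, -0.00078817,  0.00024233, -0.00125679,
        0.00213916]), 'joint_torque': array([ 1.49182215e-03, -3.82581747e+01, -3.60987210e+01, -5.58970453e-05,
        4.78754009e-03,  2.86567774e-05]), 'ee_pos': array([0.18530338, 0.49117956, 0.40396755]), 'tcp_rot': array([ 1.79414293e-01,  9.83773352e-01, -6.86253758e-04, -1.77530240e-04]), 'ft_force': array([ 1.00814228,  0.82444963, -0.35288409]), 'moment': array([-0.11132044,  0.0338299 ,  0.04813925]), 'finger_force': 0.0, 'opening': 0.08542092592240166}
```

View pics/scene0.png

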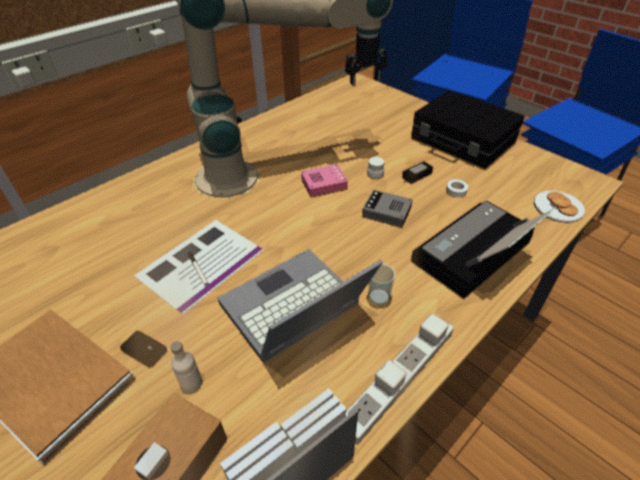

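View pics/top0.png

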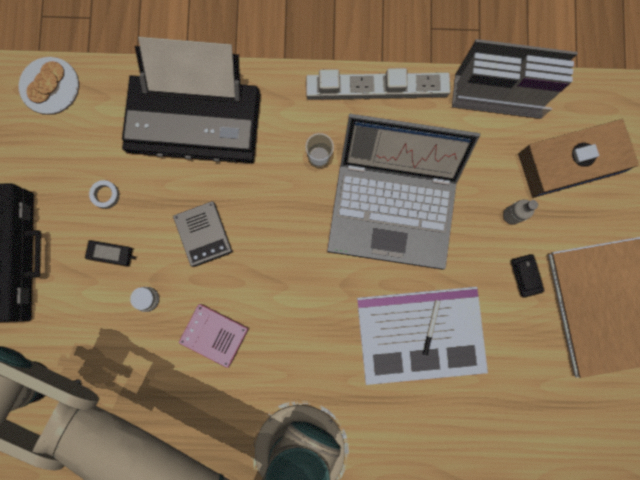

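Top view: the grey box with its socket row facing the robot is at (203,234). The laptop is at (395,200) with its front-left corner near (329,253), and the tumbler is at (320,150). The adapter is at (110,253), the tub at (144,299), and the tape at (104,194). Candidates for the recorder are the grey box (203,234), the pink look-alike (215,335), the black adapter (110,253) and the black printer (190,120). I choose the grey box with the four sockets.

```bash
cat >> h.py <<'E'
def rects(s,verbose=True):
    """recorder and laptop top-face corners from depth-height + colour in the top view"""
    P=cloud(s);z=P[...,2];hsv=cv2.cvtColor(s["image"],cv2.COLOR_BGR2HSV)
    return P,z,hsv
def quad(mask,s,h):
    mask=cv2.morphologyEx(mask.astype(np.uint8),cv2.MORPH_OPEN,np.ones((3,3)))
    n,l,st,c=cv2.connectedComponentsWithStats(mask)
    i=1+np.argmax(st[1:,4]);m=(l==i).astype(np.uint8)
    cn=max(cv2.findContours(m,0,cv2.CHAIN_APPROX_NONE)[0],key=cv2.contourArea)
    W=np.array([ray(s,u,v,h)[:2] for u,v in cn[:,0]],np.float32)
    return cv2.minAreaRect(W),cv2.boxPoints(cv2.minAreaRect(W)),W
E
python3 - <<'E'
from h import *
s=dict(np.load("top0.npz"));P,z,hsv=rects(s)
print("table z",np.median(z[210:240,270:310]),"box",np.median(z[215:250,190:215]),"laptop",np.median(z[230:245,345:365]))
u=np.zeros(z.shape,bool);u[185:280,160:245]=1
r,b,W=quad((z>.022)&u,s,.038);print("rec",r,"\n",b)
u[:]=0;u[175:285,315:470]=1
r,b,W=quad((z>.018)&u,s,.030);print("lap",r,"\n",b)
for n,(a,c,d,e,h) in dict(tumbler=(125,175,300,340,.095),tape=(175,212,85,122,.025),adapter=(236,270,80,140,.031),tub=(283,315,128,162,.055),pink=(300,370,175,255,.038)).items():
    u[:]=0;u[a:c,d:e]=1
    r,b,W=quad((z>.012)&u,s,h);print(n,np.round(r[0],3),np.round(r[1],3),r[2])
u[:]=0;u[65:165,118:265]=1
r,b,W=quad((z>.03)&u,s,.064);print("printer front minx",W[W[:,0]<W[:,0].min()+.03].min(0),W.max(0),W.min(0))
c=cv2.resize(s["image"][170:290,150:350],None,fx=4,fy=4,interpolation=cv2.INTER_CUBIC);cv2.imwrite("pics/crop.png",c)
E
```

```text
table z -0.0005438049567361106 box 0.037151164456059683 laptop 0.029376643403805018
rec ((0.5035982131958008, 0.24896574020385742), (0.13482242822647095, 0.10514947772026062), 22.34455108642578) 
 [[0.421261   0.2719648 ]
 [0.46123627 0.17471051]
 [0.5859354  0.22596669]
 [0.5459602  0.32322097]]
lap ((0.5690014362335205, -0.2138766646385193), (0.29455214738845825, 0.23632921278476715), 82.92731475830078) 
 [[ 0.4336021  -0.34548265]
 [ 0.668133   -0.37458152]
 [ 0.7044008  -0.08227068]
 [ 0.46986985 -0.05317181]]
tumbler [ 0.704 -0.028] [0.08  0.064] 1.6680312156677246
tape [0.597 0.497] [0.067 0.066] 3.621187686920166
adapter [0.451 0.469] [0.118 0.048] 81.86331176757812
tub [0.343 0.374] [0.057 0.063] 3.198573350906372
pink [0.262 0.211] [0.134 0.106] 64.72085571289062
printer front minx [0.68135744 0.1294659 ] [0.918481  0.4488129] [0.68135744 0.12240896]
```

View pics/crop.png

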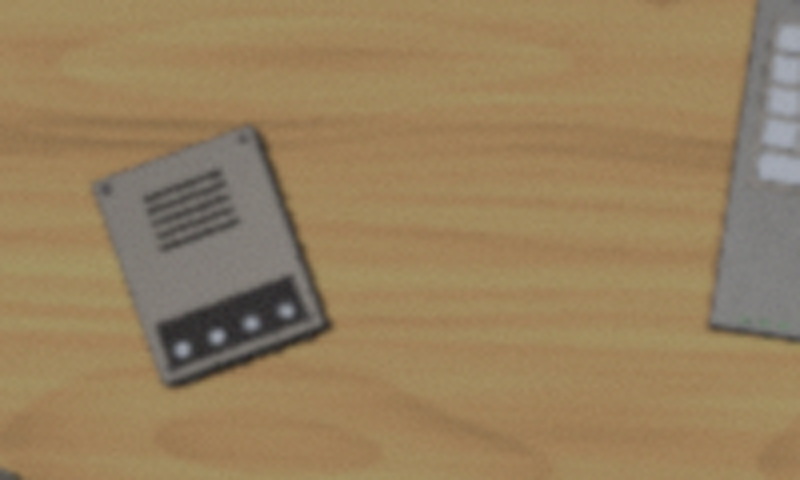

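```bash
cat >> h.py <<'E'
from scipy.spatial.transform import Rotation as Ro
def plan(pos,yawx,n):
    """n rows to world pos with tool x at heading yawx (deg), tool down; pose from get_obs"""
    o=get_obs();R0=Ro.from_quat(o["tcp_rot"]);p=np.array(o["ee_pos"])
    c,q=np.cos(np.radians(yawx)),np.sin(np.radians(yawx))
    R1=Ro.from_matrix(np.array([[c,q,0],[q,-c,0],[0,0,-1]]))
    w=(R0.inv()*R1).as_rotvec()/n;d=(np.array(pos)-p)/n
    for k in range(n):
        print(np.round((R0*Ro.from_rotvec(w*k)).inv().apply(d)*100,2),np.round(np.degrees(w),2))
def line(W,sel):
    return cv2.fitLine(W[sel].astype(np.float32),cv2.DIST_HUBER,0,.001,.001).ravel()
def laptop(s):
    P,z,hsv=rects(s);u=np.zeros(z.shape,bool);u[175:285,322:470]=1
    r,b,W=quad((z>.015)&u,s,.030)
    c=np.array([.470,-.053]);ex=np.array([.9924,-.123]);ey=np.array([.123,.9924])
    a=(W-c)@ex;l=(W-c)@ey
    L=line(W,(abs(l)<.008)&(a>.01)&(a<.16));F=line(W,(abs(a)<.008)&(l<-.01)&(l>-.28))
    A=np.array([L[:2],-F[:2]]).T;k=np.linalg.solve(A,F[2:]-L[2:])
    return L,F,L[2:]+k[0]*L[:2]
E
python3 - <<'E'
from h import *
s=dict(np.load("top0.npz"));L,F,c=laptop(s)
print(np.degrees(np.arctan(L[1]/L[0])),np.degrees(np.arctan(-F[0]/F[1])),c)
plan([.466,.339,.25],112.4,10)
E
```

```text
-7.050411 -7.0777464 [ 0.47094858 -0.05445084]
[-3.16 -0.43  1.54] [-0.01  0.    4.69]
[-3.19 -0.17  1.54] [-0.01  0.    4.69]
[-3.19  0.09  1.54] [-0.01  0.    4.69]
[-3.17  0.35  1.54] [-0.01  0.    4.69]
[-3.13  0.61  1.54] [-0.01  0.    4.69]
[-3.07  0.86  1.54] [-0.01  0.    4.69]
[-2.99  1.11  1.54] [-0.01  0.    4.69]
[-2.89  1.35  1.54] [-0.01  0.    4.69]
[-2.77  1.58  1.54] [-0.01  0.    4.69]
[-2.63  1.81  1.54] [-0.01  0.    4.69]
```

Emit:
step_arm(delta_pos=[[-3.2,-0.4,1.0],[-3.2,-0.2,1.5],[-3.2,0.1,1.5],[-3.2,0.4,1.5],[-3.1,0.6,1.5]], turn=[[0,0,4.7],[0,0,4.7],[0,0,4.7],[0,0,4.7],[0,0,4.7]], grip=[-1,-1,-1,-1,-1])

```text
time: 0.52
ee_pos: [0.3275, 0.4145, 0.3337]
tcp_rot: [0.378, 0.926, -0.0, -0.0]
ft_force: [0.6, 1.1, -0.4]
opening: 0.0852
finger_force: 0.0
```

Emit:
step_arm(delta_pos=[[-3.1,0.9,1.5],[-3.0,1.1,1.5],[-2.9,1.3,1.5],[-2.8,1.6,1.5],[-2.6,1.8,1.5]], turn=[[0,0,4.7],[0,0,4.7],[0,0,4.7],[0,0,4.7],[0,0,4.7]], grip=[-1,-1,-1,-1,-1])

```text
time: 0.93
ee_pos: [0.468, 0.3378, 0.2585]
tcp_rot: [0.559, 0.829, -0.0, -0.0]
ft_force: [-0.3, 0.7, 0.3]
opening: 0.0856
finger_force: 0.0
```

Run:
```python
from h import *
plan([.466,.339,.18],112.4,5)
s=snap("scene");cv2.imwrite("pics/s1.png",s["image"])
```

```text
[ 0.04 -0.03  1.57] [-0.01  0.   -0.06]
[ 0.04 -0.03  1.57] [-0.01  0.   -0.06]
[ 0.04 -0.03  1.57] [-0.01  0.   -0.06]
[ 0.04 -0.03  1.57] [-0.01  0.   -0.06]
[ 0.04 -0.03  1.57] [-0.01  0.   -0.06]
```

Emit:
step_arm(delta_pos=[[0,0,2.0],[0,0,2.0],[0,0,2.0],[0,0,1.4],[0,0,0.4]], turn=[[0,0,0],[0,0,0],[0,0,0],[0,0,0],[0,0,0]], grip=[-1,-1,-1,-1,-1])

```text
time: 1.4
ee_pos: [0.4659, 0.3383, 0.1783]
tcp_rot: [0.557, 0.831, -0.003, -0.001]
ft_force: [0.2, -0.3, -0.5]
opening: 0.0853
finger_force: 0.0
```

Emit:
step_arm(delta_pos=[[-0.5,0,0],[-0.5,0,0],[-0.5,0,0],[-0.3,0,0],[-0.2,0,0]], turn=[[0,0,0],[0,0,0],[0,0,0],[0,0,0],[0,0,0]], grip=[-1,-1,-1,-1,-1])

```text
time: 1.82
ee_pos: [0.4749, 0.32, 0.1828]
tcp_rot: [0.557, 0.83, 0.001, 0.0]
ft_force: [0.1, -0.1, 0.4]
opening: 0.0853
finger_force: 0.0
```

Run:
```python
from h import *
s=snap("scene");c=s["image"][110:280,320:500];cv2.imwrite("pics/s2.png",cv2.resize(c,None,fx=3.5,fy=3.5))
```

```text
(no output)
```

View pics/s2.png

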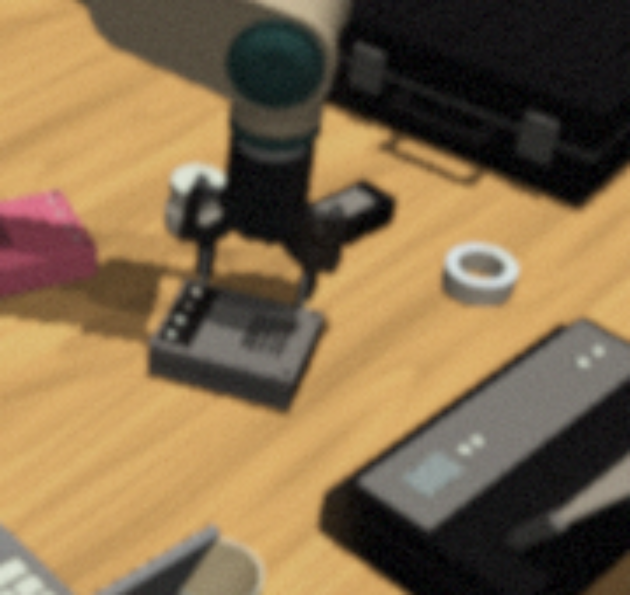

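Emit:
step_arm(delta_pos=[[-0.3,0,0.2],[-0.3,0,0.2],[-0.3,0,0],[-0.3,0,0],[-0.3,0,0]], turn=[[0,0,0],[0,0,0],[0,0,0],[0,0,0],[0,0,0]], grip=[-1,-1,-1,-1,-1])

```text
time: 2.28
ee_pos: [0.4802, 0.3064, 0.1776]
tcp_rot: [0.557, 0.831, 0.0, -0.0]
ft_force: [-1.5, 3.7, 0.2]
opening: 0.0852
finger_force: 2.1
```

Emit:
step_arm(delta_pos=[[-0.5,0.05,0],[-0.6,0.06,0],[-0.7,0.07,0],[-0.8,0.08,0],[-0.9,0.1,0]], turn=[[0,0,0.5],[0,0,0.6],[0,0,0.7],[0,0,0.9],[0,0,1]], grip=[-1,-1,-1,-1,-1])

```text
time: 2.7
ee_pos: [0.4962, 0.2745, 0.1776]
tcp_rot: [0.584, 0.812, 0.0, -0.0]
ft_force: [-1.0, 2.7, -1.1]
opening: 0.0853
finger_force: 1.4
```

Emit:
step_arm(delta_pos=[[-0.9,0.1,0],[-0.9,0.1,0],[-0.9,0.1,0],[-0.9,0.1,0],[-0.9,0.1,0]], turn=[[0,0,1],[0,0,1],[0,0,1],[0,0,1],[0,0,1]], grip=[-1,-1,-1,-1,-1])

```text
time: 3.12
ee_pos: [0.514, 0.2325, 0.1777]
tcp_rot: [0.619, 0.785, 0.0, -0.0]
ft_force: [-0.6, 2.9, -1.3]
opening: 0.0855
finger_force: 1.3
```

```bash
cat >> h.py <<'E'
def rec(s):
    """recorder pose from the table shadow-free height band: colour-blind, height .034-.041 inside region left of laptop"""
    P=cloud(s);z=P[...,2]
    m=(z>.022)&(z<.047)&(P[...,1]>-.055)&(P[...,1]<.34)&(P[...,0]>.40)&(P[...,0]<.66)
    return quad(m,s,.038)
E
python3 - <<'E'
from h import *
s=snap("top");cv2.imwrite("pics/t2.png",cv2.resize(s["image"][150:330,130:370],None,fx=3.3,fy=3.3))
r,b,W=rec(s);print(r,b);o=get_obs();print(o["ee_pos"],o["ft_force"])
E
```

```text
((0.5322755575180054, 0.15617136657238007), (0.1341235488653183, 0.07375038415193558), 13.340407371520996) [[0.4585149  0.17657797]
 [0.4755318  0.10481764]
 [0.6060362  0.13576476]
 [0.5890193  0.2075251 ]]
[0.51451625 0.23123931 0.17774747] [ 0.71085088 -1.12901733 -0.33263078]
```

View pics/t2.png

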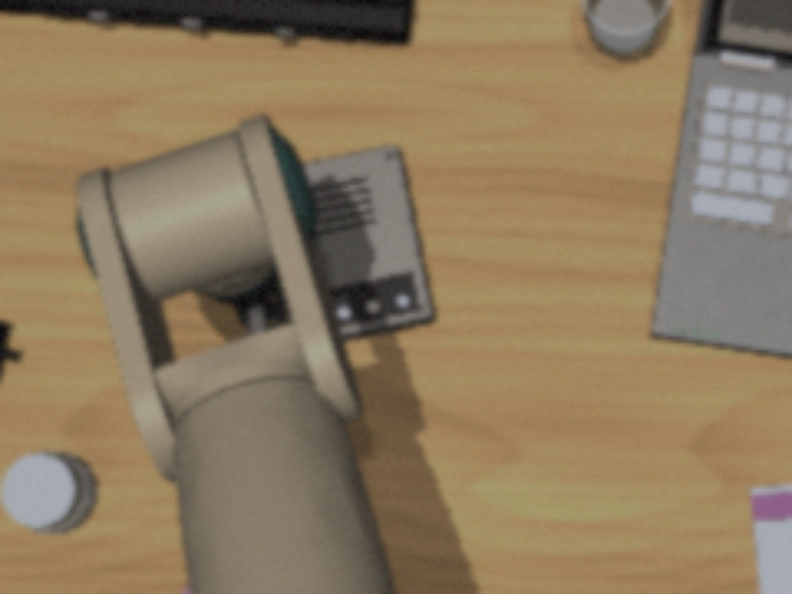

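The crop shows the box turned to about 13°, with its front right corner at about (433,318). The glass and laptop are clear. I'll continue the arc and stop about 12 mm short of the laptop.

Emit:
step_arm(delta_pos=[[-0.85,0.13,0],[-0.85,0.13,0],[-0.85,0.13,0],[-0.85,0.13,0],[-0.85,0.13,0]], turn=[[0,0,1],[0,0,1],[0,0,1],[0,0,1],[0,0,1]], grip=[-1,-1,-1,-1,-1])

```text
time: 3.58
ee_pos: [0.5288, 0.1925, 0.1778]
tcp_rot: [0.653, 0.758, 0.0, -0.0]
ft_force: [0.0, 3.7, -0.3]
opening: 0.0853
finger_force: 1.7
```

Emit:
step_arm(delta_pos=[[-0.85,0.13,0],[-0.85,0.13,0],[-0.85,0.13,0],[-0.85,0.13,0],[-0.85,0.13,0]], turn=[[0,0,1],[0,0,1],[0,0,1],[0,0,1],[0,0,1]], grip=[-1,-1,-1,-1,-1])

```text
time: 4.0
ee_pos: [0.5401, 0.1509, 0.1778]
tcp_rot: [0.685, 0.729, 0.0, 0.0]
ft_force: [0.3, 3.4, 1.1]
opening: 0.0854
finger_force: 2.0
```

```bash
cat >> h.py <<'E'
def right(s):
    """recorder front-right corner (top, +-1mm) and yaw, from lines through the right and front edges"""
    r,b,W=rec(s);b=b[np.argsort(b[:,1])][:2];f,k=b[np.argsort(b[:,0])]
    ex=(k-f)/np.linalg.norm(k-f);ey=np.array([-ex[1],ex[0]])
    a=(W-f)@ex;l=(W-f)@ey
    L=line(W,(abs(l)<.006)&(a>.012)&(a<.12));F=line(W,(abs(a)<.006)&(l>.012)&(l<.05))
    A=np.array([L[:2],-F[:2]]).T;q=np.linalg.solve(A,F[2:]-L[2:])
    return L[2:]+q[0]*L[:2],np.degrees(np.arctan(L[1]/L[0])),r
E
python3 - <<'E'
from h import *
s=snap("top");print(right(s));o=get_obs();print(o["ee_pos"],o["tcp_rot"])
E
```

```text
(array([0.48367456, 0.03298007], dtype=float32), np.float32(3.6518497), ((0.5449410676956177, 0.06757102161645889), (0.13245345652103424, 0.06301231682300568), 2.093167781829834))
[0.5404511  0.14960314 0.17777496] [ 6.85729454e-01  7.27856330e-01 -2.41864331e-04  4.69325781e-04]
```

Emit:
step_arm(delta_pos=[[-0.85,0.1,0],[-0.85,0.1,0],[-0.85,0.1,0],[-0.85,0.1,0],[-0.85,0.1,0]], turn=[[0,0,1.05],[0,0,1.05],[0,0,1.05],[0,0,1.05],[0,0,1.05]], grip=[-1,-1,-1,-1,-1])

```text
time: 4.47
ee_pos: [0.5462, 0.1086, 0.1778]
tcp_rot: [0.718, 0.696, 0.0, 0.0]
ft_force: [-0.1, 3.7, 0.5]
opening: 0.0854
finger_force: 2.1
```

Emit:
step_arm(delta_pos=[[-0.85,0.1,0],[-0.85,0.1,0],[-0.85,0.1,0],[-0.7,0.1,0],[-0.6,0.08,0]], turn=[[0,0,1.05],[0,0,1.05],[0,0,1.05],[0,0,1.0],[0,0,1.0]], grip=[-1,-1,-1,-1,-1])

```text
time: 4.88
ee_pos: [0.5485, 0.0698, 0.1778]
tcp_rot: [0.748, 0.663, 0.0, 0.0]
ft_force: [1.2, 4.9, 1.3]
opening: 0.0853
finger_force: 2.2
```

Run:
```python
from h import *
s=snap("top");print(right(s));o=get_obs();print(o["ee_pos"],o["tcp_rot"])
cv2.imwrite("pics/t3.png",cv2.resize(s["image"][170:290,260:420],None,fx=5,fy=5,interpolation=cv2.INTER_CUBIC))
```

```text
(array([ 0.47247893, -0.03662702], dtype=float32), np.float32(-7.0237513), ((0.5380207300186157, -0.017163824290037155), (0.057180002331733704, 0.13481321930885315), 83.03165435791016))
[0.54855527 0.06901205 0.17774835] [ 7.48853651e-01  6.62735288e-01 -2.02618482e-04  3.25342940e-04]
```

View pics/t3.png

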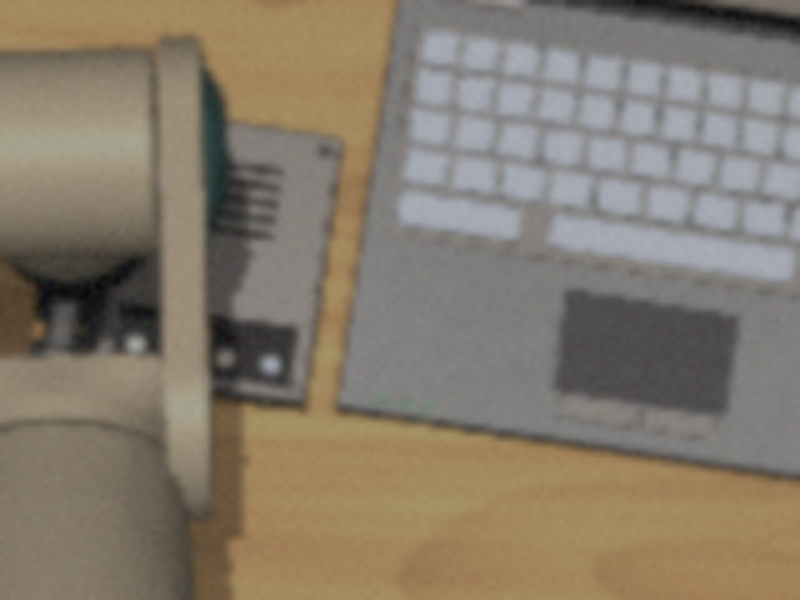

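Box and laptop edges are parallel: the box corner is at (305,405) and the laptop corner at (340,408). The gap is about 18 mm and the fronts are level within about 0.7 mm. I'll close straight in, slowing down.

Emit:
step_arm(delta_pos=[[-0.4,0.02,0],[-0.4,0.02,0],[-0.3,0.01,0],[-0.2,0.01,0],[-0.2,0,0]], turn=[[0,0,0],[0,0,0],[0,0,0],[0,0,0],[0,0,0]], grip=[-1,-1,-1,-1,-1])

```text
time: 5.35
ee_pos: [0.5473, 0.0557, 0.1777]
tcp_rot: [0.748, 0.664, 0.0, -0.0]
ft_force: [0.2, 4.5, 1.9]
opening: 0.085
finger_force: 2.3
```

Emit:
step_arm(delta_pos=[[-0.1,0,0],[-0.05,0,0],[-0.05,0,0],[-0.05,0,0],[-0.05,0,0]], turn=[[0,0,0],[0,0,0],[0,0,0],[0,0,0],[0,0,0]], grip=[-1,-1,-1,-1,-1])

```text
time: 5.77
ee_pos: [0.5471, 0.0538, 0.1778]
tcp_rot: [0.748, 0.664, 0.001, -0.001]
ft_force: [3.0, 12.6, -0.3]
opening: 0.0853
finger_force: 6.8
```

Run:
```python
from h import *
s=snap("top");o=get_obs();print(o["ee_pos"],o["ft_force"])
cv2.imwrite("pics/t4.png",cv2.resize(s["image"][190:270,300:400],None,fx=7,fy=7,interpolation=cv2.INTER_CUBIC))
```

```text
[0.54706985 0.05381271 0.17780368] [ 2.94552804 11.58178064 -0.25233032]
```

View pics/t4.png

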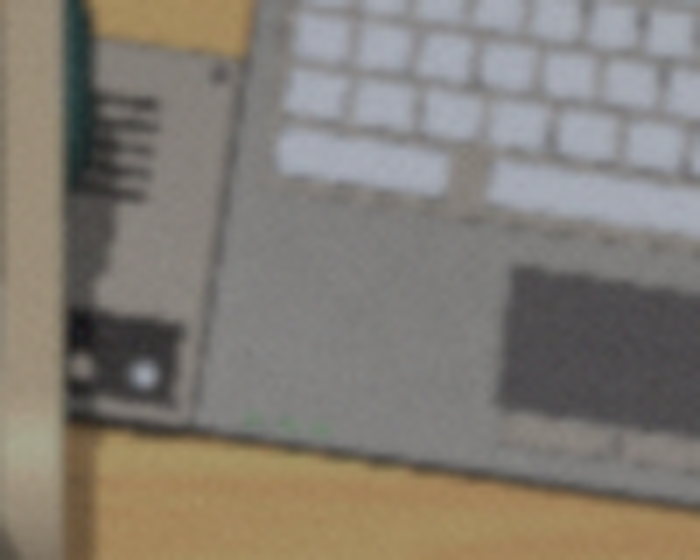

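The box is seated: force rose to 12 N, the seam is straight at about (205,350) and the front edges are in line. Backing off, then lifting clear for a check.

Emit:
step_arm(delta_pos=[[0.1,0,0],[0.3,0,0],[0.8,0,0],[1.2,0,0],[1.5,0,0]], turn=[[0,0,0],[0,0,0],[0,0,0],[0,0,0],[0,0,0]], grip=[-1,-1,-1,-1,-1])

```text
time: 6.23
ee_pos: [0.5515, 0.0919, 0.1774]
tcp_rot: [0.748, 0.664, -0.0, 0.0]
ft_force: [1.2, -0.2, -0.1]
opening: 0.0852
finger_force: 0.0
```

Emit:
step_arm(delta_pos=[[1.0,0,-1.5],[1.5,0,-2],[2.5,0,-2],[3,0,-2],[3,0,-1]], turn=[[0,0,0],[0,0,0],[0,0,0],[0,0,0],[0,0,0]], grip=[-1,-1,-1,-1,-1])

```text
time: 6.65
ee_pos: [0.5648, 0.2025, 0.2656]
tcp_rot: [0.748, 0.664, 0.001, 0.001]
ft_force: [0.8, 0.2, 0.8]
opening: 0.0853
finger_force: 0.0
```

Run:
```python
from h import *
s=snap("top");o=get_obs();print(o["ee_pos"],o["ft_force"])
P=cloud(s);z=P[...,2]
m=(z>.018)&(z<.047)&(P[...,1]>-.3)&(P[...,1]<.12)&(P[...,0]>.40)&(P[...,0]<.66)
r,b,W=quad(m,s,.034)
c=np.array([.471,-.0545]);ex=np.array([.9924,-.123]);ey=np.array([.123,.9924]);a=(W-c)@ex;l=(W-c)@ey
for lo,hi,n in((.012,.09,"box"),(-.25,-.012,"lap")):
    F=line(W,(abs(a)<.012)&(l>lo)&(l<hi));k=-((F[2:]-c)@ey)/(F[:2]@ey);print(n,"front mm",((F[2:]+k*F[:2]-c)@ex)*1e3,np.degrees(np.arctan(-F[0]/F[1])))
S=line(W,(l>.09)&(a>.015)&(a<.115));print("left face yaw",np.degrees(np.arctan(S[1]/S[0])),"dist",(S[2:]-c)@ey)
cv2.imwrite("pics/t5.png",cv2.resize(s["image"][180:280,240:370],None,fx=6,fy=6,interpolation=cv2.INTER_CUBIC))
```

```text
[0.56476562 0.20726879 0.26720102] [-1.66144915  3.50782897  1.66033136]
box front mm -2.8748214142758775 -7.082616
lap front mm 0.14667117175501534 -7.1480026
left face yaw -6.906951 dist 0.10417822613446712
```

View pics/t5.png

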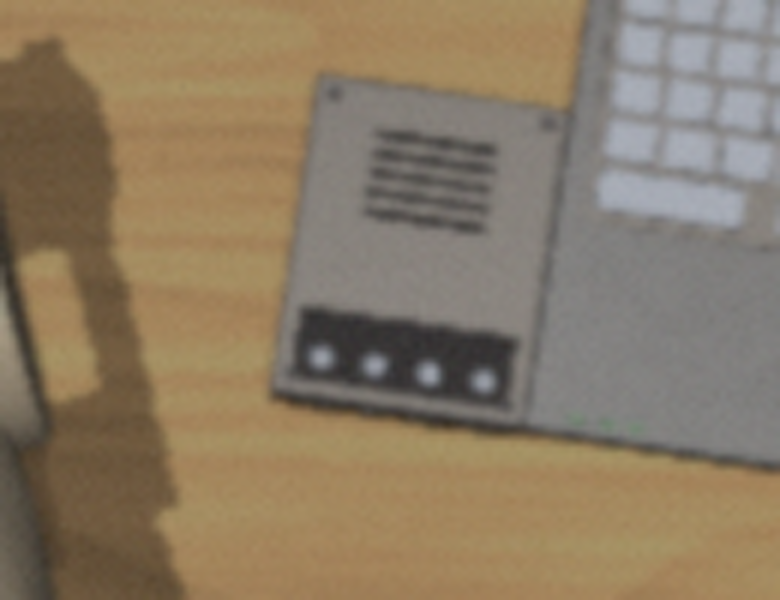

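Run:
```python
from h import *
s=snap("top");im=cv2.GaussianBlur(s["image"],(3,3),0);sat=cv2.cvtColor(im,cv2.COLOR_BGR2HSV)[...,1].astype(float);g=cv2.cvtColor(im,cv2.COLOR_BGR2GRAY).astype(float)
c=np.array([.471,-.0545]);ex=np.array([.9924,-.123]);ey=np.array([.123,.9924])
def sub(f,u,lo,hi,sgn):
    d=sgn*np.diff(f[lo:hi,u]);i=np.argmax(d);
    if 0<i<len(d)-1: q=(d[i-1]-d[i+1])/(2*(d[i-1]-2*d[i]+d[i+1]))
    else:q=0
    return lo+i+.5+q
for n,us,h in(("box",range(291,324),.038),("lap",range(335,432),.030)):
    bot,top=[],[]
    for u in us:
        v0=int(round(247+ (u-285)*.1245))
        bot.append(ray(s,u,sub(g,u,v0-5,v0+8,1),0)[:2]);top.append(ray(s,u,sub(g,u,v0-6,v0+6,-1),h)[:2])
    for m,W in(("bottom",bot),("top",top)):
        W=np.array(W);F=line(W,np.ones(len(W),bool));k=-((F[2:]-c)@ey)/(F[:2]@ey)
        print(n,m,np.round(((F[2:]+k*F[:2]-c)@ex)*1e3,2),np.degrees(np.arctan(-F[0]/F[1])),np.std((W-F[2:])@[-F[1],F[0]])*1e3)
```

```text
box bottom -2.41 -6.6820054 0.2659521347163855
box top -0.03 -6.7821083 0.11985015102844399
lap bottom -0.61 -7.1455154 0.2292164052894679
lap top 2.48 -7.066818 0.2253916955075471
```

The fronts differ by about 2 mm, with the box slightly forward. I'll correct that with a small nudge on the middle of the box's front, fingers shut.

Run:
```python
from h import *
plan([.44,.0,.26],82.95,8)
```

```text
[-2.72 -1.26  0.06] [ 0.03 -0.02  0.07]
[-2.73 -1.25  0.06] [ 0.03 -0.02  0.07]
[-2.73 -1.25  0.06] [ 0.03 -0.02  0.07]
[-2.73 -1.25  0.06] [ 0.03 -0.02  0.07]
[-2.73 -1.24  0.06] [ 0.03 -0.02  0.07]
[-2.73 -1.24  0.06] [ 0.03 -0.02  0.07]
[-2.73 -1.24  0.06] [ 0.03 -0.02  0.07]
[-2.73 -1.23  0.07] [ 0.03 -0.02  0.07]
```

Emit:
step_arm(delta_pos=[[-2.0,-1.2,0],[-2.7,-1.5,0],[-2.7,-1.5,0],[-2.7,-1.5,0],[-2.7,-1.3,0]], turn=[[0,0,0],[0,0,0],[0,0,0],[0,0,0],[0,0,0]], grip=[1,1,1,1,1])

```text
time: 7.17
ee_pos: [0.4785, 0.081, 0.2618]
tcp_rot: [0.748, 0.664, -0.001, -0.0]
ft_force: [-0.4, -0.4, 0.4]
opening: 0.0257
finger_force: 0.0
```

Emit:
step_arm(delta_pos=[[-2.7,-1.0,0],[-2.7,-1.0,0],[-2.5,-0.7,0],[-1.1,-0.2,0],[0,0,0]], turn=[[0,0,0],[0,0,0],[0,0,0],[0,0,0],[0,0,0]], grip=[1,1,1,1,1])

```text
time: 7.58
ee_pos: [0.4399, -0.0055, 0.2624]
tcp_rot: [0.749, 0.663, -0.0, -0.0]
ft_force: [0.4, 0.5, 0.5]
opening: 0.0001
finger_force: 0.0
```

Run:
```python
from h import *
plan([.44,.0,.183],82.95,5);o=get_obs();print(o["ee_pos"],o["opening"],o["tcp_rot"])
```

```text
[ 0.11 -0.01  1.59] [-0.01  0.01  0.02]
[ 0.11 -0.01  1.59] [-0.01  0.01  0.02]
[ 0.11 -0.01  1.59] [-0.01  0.01  0.02]
[ 0.11 -0.01  1.59] [-0.01  0.01  0.02]
[ 0.11 -0.01  1.59] [-0.01  0.01  0.02]
[ 0.43994214 -0.0055224   0.26236402] 8.023229932609794e-05 [ 7.48579255e-01  6.63045197e-01 -4.06056729e-04 -1.41436771e-05]
```

Emit:
step_arm(delta_pos=[[0.2,0,2.0],[0.2,0,2.0],[0.1,0,2.0],[0,0,1.4],[0,0,0.4]], turn=[[0,0,0],[0,0,0],[0,0,0],[0,0,0],[0,0,0]], grip=[1,1,1,1,1])

```text
time: 8.0
ee_pos: [0.4405, 0.0019, 0.182]
tcp_rot: [0.747, 0.664, -0.002, -0.002]
ft_force: [0.7, 0.0, -0.3]
opening: 0.0003
finger_force: 0.0
```

Emit:
step_arm(delta_pos=[[0,0.3,0],[0,0.3,0],[0,0.3,0],[0,0.1,0],[0,0.1,0]], turn=[[0,0,0],[0,0,0],[0,0,0],[0,0,0],[0,0,0]], grip=[1,1,1,1,1])

```text
time: 8.42
ee_pos: [0.4526, -0.0004, 0.1855]
tcp_rot: [0.748, 0.664, 0.001, 0.001]
ft_force: [-0.3, -0.1, -0.3]
opening: -0.0001
finger_force: 0.0
```

Emit:
step_arm(delta_pos=[[0,0.1,0],[0,0.1,0],[0,0.1,0],[0,0.05,0],[0,0.05,0]], turn=[[0,0,0],[0,0,0],[0,0,0],[0,0,0],[0,0,0]], grip=[1,1,1,1,1])

```text
time: 8.83
ee_pos: [0.456, -0.0009, 0.1847]
tcp_rot: [0.748, 0.664, 0.0, -0.0]
ft_force: [-0.0, -0.6, 0.3]
opening: -0.0
finger_force: 0.0
```

Contact is expected soon, so I'll use 1 mm steps and then check the force.

Emit:
step_arm(delta_pos=[[0,0.1,0],[0,0.1,0],[0,0.05,0],[0,0.05,0],[0,0,0]], turn=[[0,0,0],[0,0,0],[0,0,0],[0,0,0],[0,0,0]], grip=[1,1,1,1,1])

```text
time: 9.25
ee_pos: [0.459, -0.0013, 0.1847]
tcp_rot: [0.748, 0.664, 0.0, 0.0]
ft_force: [0.1, -0.4, -0.3]
opening: 0.0001
finger_force: 0.0
```

Emit:
step_arm(delta_pos=[[0,0.1,0],[0,0.1,0],[0,0,0]], turn=[[0,0,0],[0,0,0],[0,0,0]], grip=[1,1,1])

```text
time: 9.5
ee_pos: [0.4611, -0.0015, 0.1847]
tcp_rot: [0.748, 0.664, 0.0, 0.0]
ft_force: [-0.4, 0.4, 0.7]
opening: -0.0001
finger_force: 0.0
```

Emit:
step_arm(delta_pos=[[0,0.1,0],[0,0.05,0],[0,0,0]], turn=[[0,0,0],[0,0,0],[0,0,0]], grip=[1,1,1])

```text
time: 9.75
ee_pos: [0.4625, -0.0017, 0.1847]
tcp_rot: [0.748, 0.664, 0.0, 0.0]
ft_force: [-0.2, -0.0, -0.0]
opening: 0.0003
finger_force: 0.0
```

Emit:
step_arm(delta_pos=[[0,0.1,0],[0,0.05,0],[0,0,0]], turn=[[0,0,0],[0,0,0],[0,0,0]], grip=[1,1,1])

```text
time: 10.0
ee_pos: [0.464, -0.0019, 0.1847]
tcp_rot: [0.748, 0.664, 0.0, 0.0]
ft_force: [-0.0, 0.2, -0.3]
opening: 0.0002
finger_force: 0.0
```

Emit:
step_arm(delta_pos=[[0,0.1,0],[0,0.05,0],[0,0,0]], turn=[[0,0,0],[0,0,0],[0,0,0]], grip=[1,1,1])

```text
time: 10.25
ee_pos: [0.4655, -0.002, 0.1847]
tcp_rot: [0.748, 0.664, 0.0, -0.0]
ft_force: [-0.6, -0.8, 0.3]
opening: 0.0002
finger_force: 0.0
```

Run:
```python
from h import *
s=snap("scene");cv2.imwrite("pics/s6.png",cv2.resize(s["image"][150:330,220:420],None,fx=3.3,fy=3.3,interpolation=cv2.INTER_CUBIC))
```

```text
(no output)
```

View pics/s6.png

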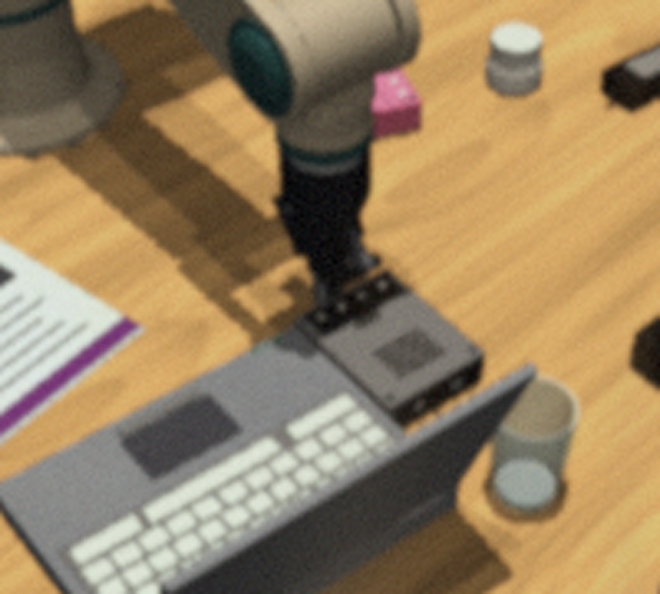

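The shut fingers stand just in front of the box's socket face, at about (330,290) in the crop, low and clear of the laptop. Keep creeping.

Emit:
step_arm(delta_pos=[[0,0.05,0],[0,0.05,0],[0,0,0]], turn=[[0,0,0],[0,0,0],[0,0,0]], grip=[1,1,1])

```text
time: 10.55
ee_pos: [0.4665, -0.0021, 0.1847]
tcp_rot: [0.748, 0.664, 0.0, 0.0]
ft_force: [-0.8, 0.8, 0.4]
opening: -0.0001
finger_force: 0.0
```

Emit:
step_arm(delta_pos=[[0,0.05,0],[0,0.05,0],[0,0,0]], turn=[[0,0,0],[0,0,0],[0,0,0]], grip=[1,1,1])

```text
time: 10.8
ee_pos: [0.4674, -0.0023, 0.1847]
tcp_rot: [0.748, 0.664, 0.0, -0.0]
ft_force: [-0.3, -0.2, 0.3]
opening: 0.0006
finger_force: 0.0
```

Emit:
step_arm(delta_pos=[[0,0.05,0],[0,0.05,0],[0,0,0]], turn=[[0,0,0],[0,0,0],[0,0,0]], grip=[1,1,1])

```text
time: 11.05
ee_pos: [0.468, -0.0023, 0.1846]
tcp_rot: [0.748, 0.664, -0.001, -0.001]
ft_force: [-5.7, 0.3, 4.5]
opening: -0.0002
finger_force: 3.1
```

Emit:
step_arm(delta_pos=[[0,0.05,0],[0,0.05,0],[0,0.02,0],[0,0,0]], turn=[[0,0,0],[0,0,0],[0,0,0],[0,0,0]], grip=[1,1,1,1])

```text
time: 11.38
ee_pos: [0.469, -0.0024, 0.1846]
tcp_rot: [0.748, 0.664, -0.001, -0.001]
ft_force: [-7.0, 0.4, 6.2]
opening: 0.0003
finger_force: 3.7
```

Emit:
step_arm(delta_pos=[[0,0.05,0],[0,0.05,0],[0,0,0]], turn=[[0,0,0],[0,0,0],[0,0,0]], grip=[1,1,1])

```text
time: 11.63
ee_pos: [0.4701, -0.0026, 0.1846]
tcp_rot: [0.748, 0.664, -0.001, -0.001]
ft_force: [-8.0, 0.6, 5.3]
opening: -0.0
finger_force: 3.6
```

Emit:
step_arm(delta_pos=[[0,-0.2,0],[0,-0.8,0],[0,-1.5,0],[0.5,-1.5,-1],[1,-1,-2.5]], turn=[[0,0,0],[0,0,0],[0,0,0],[0,0,0],[0,0,0]], grip=[1,1,1,1,1])

```text
time: 12.05
ee_pos: [0.4201, 0.018, 0.2167]
tcp_rot: [0.748, 0.664, -0.003, -0.003]
ft_force: [0.4, 0.5, 0.7]
opening: -0.0001
finger_force: 0.0
```

Emit:
step_arm(delta_pos=[[3,0,-2.5],[3.5,0,-2.5],[3.5,0,-2],[3.5,0,-1],[2,0,0]], turn=[[0,0,0],[0,0,0],[0,0,0],[0,0,0],[0,0,0]], grip=[1,1,1,1,1])

```text
time: 12.47
ee_pos: [0.4408, 0.1738, 0.3022]
tcp_rot: [0.747, 0.665, 0.003, 0.001]
ft_force: [0.3, -0.5, 0.7]
opening: 0.0001
finger_force: 0.0
```

Run:
```python
from h import *
s=snap("top");im=cv2.GaussianBlur(s["image"],(3,3),0);g=cv2.cvtColor(im,cv2.COLOR_BGR2GRAY).astype(float)
c=np.array([.471,-.0545]);ex=np.array([.9924,-.123]);ey=np.array([.123,.9924])
def sub(f,u,lo,hi,sgn):
    d=sgn*np.diff(f[lo:hi,u]);i=np.argmax(d)
    q=(d[i-1]-d[i+1])/(2*(d[i-1]-2*d[i]+d[i+1])) if 0<i<len(d)-1 else 0
    return lo+i+.5+q
for n,us,h in(("box",range(291,324),.038),("lap",range(335,432),.030)):
    for m,sg,z in(("bottom",1,0),("top",-1,h)):
        W=np.array([ray(s,u,sub(g,u,int(round(247+(u-285)*.1245))-6,int(round(247+(u-285)*.1245))+7,sg),z)[:2] for u in us])
        F=line(W,np.ones(len(W),bool));k=-((F[2:]-c)@ey)/(F[:2]@ey)
        print(n,m,np.round(((F[2:]+k*F[:2]-c)@ex)*1e3,2),np.degrees(np.arctan(-F[0]/F[1])))
P=cloud(s);z=P[...,2]
m=(z>.018)&(z<.047)&(P[...,1]>-.3)&(P[...,1]<.12)&(P[...,0]>.40)&(P[...,0]<.66)
r,b,W=quad(m,s,.034);a=(W-c)@ex;l=(W-c)@ey
S=line(W,(l>.09)&(a>.015)&(a<.115));print("left face yaw",np.degrees(np.arctan(S[1]/S[0])),"dist",(S[2:]-c)@ey)
P0=dict(np.load("top0.npz"));
cv2.imwrite("pics/t7.png",cv2.resize(s["image"][60:340,60:480],None,fx=1.9,fy=1.9,interpolation=cv2.INTER_CUBIC))
```

```text
box bottom -0.48 -6.75043
box top 1.98 -6.638108
lap bottom -0.56 -7.1599956
lap top 2.56 -7.079686
left face yaw -6.906951 dist 0.10417822613446712
```

View pics/t7.png

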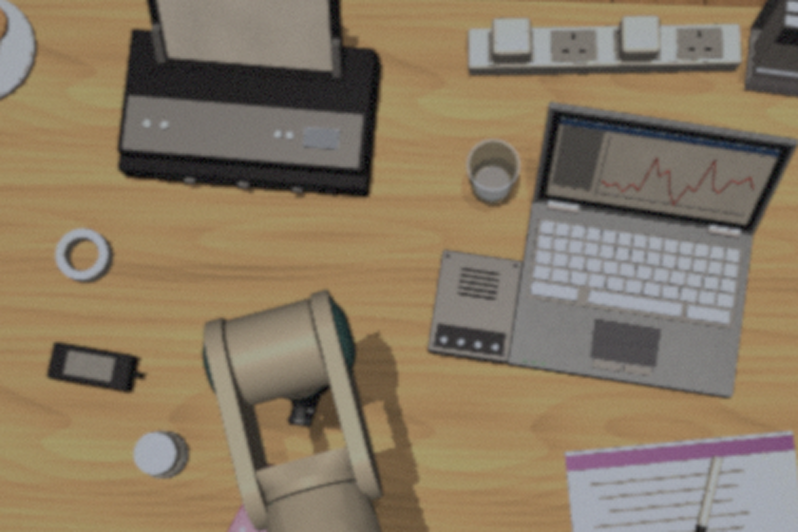

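The box is flush and level, with its front right corner at about (513,360) on the laptop's corner. The other objects are where they were. I'll let the arm settle and hand in.

Emit:
step_arm(delta_pos=[[0,0,0],[0,0,0],[0,0,0]], turn=[[0,0,0],[0,0,0],[0,0,0]], grip=[1,1,1])

```text
time: 12.77
ee_pos: [0.4406, 0.1702, 0.2984]
tcp_rot: [0.748, 0.664, -0.0, -0.0]
ft_force: [0.4, -0.1, 0.7]
opening: -0.0004
finger_force: 0.0
```

```bash
python3 -c "
from station import *
print(job_done())"
```

```text
the job is handed in; nothing more can be done
None
```

I pushed the recording box flat against the laptop's left side, with its socket face level with the laptop's front edge to within about 1 mm by the camera, and handed the job in at about 13 s with the robot clear and the other objects in view unmoved.

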